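# Turn the cleaner jug round and take off its safety cap

### The arm

A 6-joint arm with a two-finger parallel gripper is mounted at the origin on the work surface. World frame = base frame: x ahead of the robot, y to its left, z up, the work surface at z = 0. Lengths are in m, angles in degrees, forces in N, time in s.
With the tool pointing down it reaches from about 0.25 to 0.725 m from the base axis. Payload 9.7 kg.
Tool frame: the origin (TCP) lies between the finger pads; the fingertips stand 11 mm ahead of it and the grasp point (between the pads) lies 8 mm behind it; z points along the fingers, x is the direction in which the jaws open and shut, and the axes are right-handed (so a half turn about z gives the same grasp; the last joint's range is limited). The gripper opens to 85 mm and grips with 20 to 120 N. Pads are 22 mm wide; open, the fingers measure 114 mm over their backs; the gripper's body (76 mm by 85 mm) begins 54 mm behind the grasp point. The pads swing forward as they close: fully open they stand 13 mm farther back than shut.
Start: joints at [-76.089, 4.979, 10.078, 95.1, 0, 90], TCP at [0.132, -0.534, 0.242] pointing down, gripper open.
Joint ranges: [-179.16, 179.16], [-48.56, 103.87], [-65.8, 70.77], [-126.05, 130.52], [-82.76, 87.17], [-180, 180]. Speed limits (degrees/s): [127.2, 127.2, 147.25, 180, 180, 180].

### API

Orientations are given as [roll, pitch, yaw] about the fixed x, y, z axes, in that order (R = Rz(yaw) Ry(pitch) Rx(roll)).
In Python, from workcell import get_obs, camera, job_done, spotter gives the robot as it stands.
- The arm moves only by the tool play_rows, never from a script. Its argument "rows" is a list of rows, each a list of 3 entries, a list of its own where there are three numbers: the closure, from 0 (fully open) to 1 (shut), then the shift along the tool's x, y, z in cm, then the turn, a rotation vector about the tool's x, y, z in degrees. In form: [[claw, [x, y, z], [wx, wy, wz]], ...]. A call has 1 to 12 rows; each row shifts and turns the pose as measured when the row begins, along the tool's axes as they then stand; what a row does not reach is not made up. A row lasts 1/10 s, in which the tool goes at most 50 mm and 8.59 degrees, less where a joint would pass 70% of its speed; a pose out of reach is approached as far as the arm can. A call is refused whole if a number of a shift passes 5 or a number of a turn 8.59, either way. A call with a gripper value outside its range is refused whole. The fingers move at their own pace and stop on an object; "newtons" is the grip in N (left out, the last holds). Time passes only in rows, so rows that do not move let the fingers close. It gives the time, the measured TCP pose, the force and the opening at its end, in the units of the state.
- get_obs(): the state, without advancing time (a new reading comes with each control period).
- camera(name): name is "side" or "top"; returns a dict with "img" (480x640x3 uint8, red, green, blue), "intrinsics" (3x3 intrinsics, pixels), "k1" (the pictures are not rectified: a ray, as slopes to the right and down, at radius r is drawn at 1 + k1 r^2 times it, then the intrinsics apply), "xyz" and "orientation" of the camera in the world. Camera axes: x right, y down, z forward; pixel columns grow to the right and rows downward; lengths in m; the calibration is good to about 2 mm. A picture is of the moment at which its call begins. There is no depth.
- job_done(): hands the job in, once; it reports no verdict.
Trained networks look in a picture, given as the dict that the camera call returned (one of the last four; its "shot" number tells which), for a name from the list of things; names that differ only in an ending like _2 or _b are one class to them, and where a whole thing is asked for, a point or a joint stands for the part that bears it (a point fixed in the world has none). Each returns a list of dicts, best first, with "confidence" (0 to 1); they miss things now and then, are a little off and sometimes report something else, mostly with a low value. They report only what shows in the picture. A call takes as long as a camera call. They do not tell look-alikes from the thing itself.
- spotter.spot_in(picture, thing): "point" ([x, y, z] in m, in world coordinates, good to about 4 mm: the middle of the surface that is visible of it).
- spotter.trace(picture, thing): "pixels" (480x640 bool, what is visible of it).
The state is a dict: "time": time; "q": joint angles; "qd": joint speeds; "joint_efforts": joint torques, N m; "ee_pos": TCP position; "tcp_rot": TCP orientation; "wrist_force": force on the tool from outside, world axes, zero at the start; "torque": the same for the moment, N m; "opening": finger opening in m.
Only numpy, scipy, OpenCV 4.12 (cv2) and the standard library are available. Lean on these libraries where they do the work, as an engineer would, in place of code of your own. Each camera call takes 0.05 s, during which the arm holds its last target.

### The job

The cleaner jug is at the back of the cabinet's turntable: lift the sprung plunger on the rim, turn the turntable counter-clockwise (seen from above) until the jug is on the near side and let the plunger drop fully home in the other slot. Then open the jug's push-and-turn safety cap: press it down and, keeping it down, twist it counter-clockwise until it is free, and lift it clear. Finish holding the cap in the gripper, still and upright, a hand's breadth above the open jug with nothing else touching it, the turntable still locked, and leave the other things in the cabinet standing where they are (the tin rides round on the turntable).

Things in the scene. Friction and masses are not known exactly. Their poses are not given: they have to be found in the camera images.
- carousel_base: Fixed foot of the turntable: dark disc 344 mm across with a raised aluminium index track (radius 132 to 168 mm, top 28 mm above the board). Origin on the turntable's vertical axis at board level; z up. Two radial slots 15 mm wide, 16 mm deep cut the track, at 195 and 285 degrees counter-clockwise from this body's x axis. Place and yaw vary.
- carousel (a joint): Angle of the turntable's white top (disc of 125 mm radius, upper face 45 mm above the board; a tongue over the track carries the plunger), rad, positive counter-clockwise from above. 0 at the start (first slot), 1.571 with the plunger over the other slot. Range -0.2 to 1.8; takes about 1 N at the knob, no spring; locked to about 0.01 rad when the plunger is home.
- plunger (a joint): Lift of the sprung index plunger, m: 0 fully home in a slot, up to 0.026. The pin is free of the slot above 0.015 and rides on the track at 0.015 if let go between the slots. The spring pulls it down with about 3 N at 0 and 5.5 N at full lift. The round-ended pin (12 mm) finds the slot itself within about 4 mm.
- knob (a point): Point to grip on the plunger's black round knob (30 mm across, 36 mm tall, 150 mm from the turntable's axis): on its axis, 16 mm below its top, 20 mm above its underside; 86 mm above the board when home. 5 mm below the knob at home is a collar on the tongue (30 mm across, 16 mm tall). Moves with plunger and turntable.
- near_slot (a point): The slot where the plunger must end: centre of its mouth, on top of the index track, 150 mm from the axis.
- jug: White plastic cleaner jug, body 115 x 80 x 118 mm with a side handle and a short neck, fixed upright on the turntable 60 mm from its axis, 120 degrees clockwise (from above) of the plunger. Origin: centre of its underside, on the neck's axis, 45 mm above the board; x along its long side, away from its handle; z up. The locked cap's deck is 172 mm above this.
- seat (a point): Where the cap's origin lies when the cap is locked: on the neck's axis, 138.5 mm above the jug's origin. A spring in the neck holds the cap up there with 8 N. Pressed down 5 to 8 mm (10 to 12 N; 8.5 mm is the stop) it turns counter-clockwise; it is free from 46 to 62 degrees, with a stop at about 65. There the spring lifts it 4 mm and it comes straight off.
- cap: Grey push-and-turn safety cap, loose, 50 g, 60 mm across: ribbed round skirt with a flat deck, and on the deck a centred upright grip bar 48 mm long, 14 mm thick, 24.5 mm tall, along the cap's x axis. Origin: centre of the skirt's lower edge; deck 33.5 mm and top of bar 58 mm above it. Locked, its axes are parallel to the jug's and, unpressed, it turns only a few degrees.
- cap_bar (a point): Centre of the cap's grip bar, on the cap's axis, 46 mm above the cap's origin.
- tin: Steel polish tin, 56 mm across and 30 mm tall, loose on the turntable; origin at the centre of its underside. It rides round with the turntable (a bystander).
- beer_bottle: Empty amber glass bottle, 62 mm across, 222 mm tall, standing on the board (a bystander; origin under it).
- drink_can: Empty aluminium can, 66 mm across, 115 mm tall, standing on the board (a bystander; origin under it).
- door_stop: Aluminium door stop with a rubber tip, foot 52 mm across, 78 mm tall, standing on the board (a bystander; origin under it).
- sieve: White plastic sieve, bowl 124 mm across and 50 mm deep with a straight handle 110 mm long towards its -x (a bystander; origin under the bowl).
Not all that is in view belongs to the job. Leave any purple look-alike of the cap alone.

How it is judged (in metres and radians):
On the way, in this order (a step that is already met when the one before it is completed fails the run):
1. the plunger is lifted clear of its slot by its knob (value of joint plunger above 0.012 m and contact force between the fingers and plunger above 0.5 N), for 0.1 s.
2. the turntable stands with the jug on the near side and the plunger fully home in the other slot (value of joint carousel between 1.535 and 1.606 rad and value of joint plunger below 0.004 m), for 0.2 s.
3. the cap is pressed down on the locked turntable (all of step 2 and z of cap in the frame of seat below -0.003 m), for 0.1 s.
4. the cap is twisted to its free position while still on the jug (angle between the x axis of cap and the x axis of jug, either way round above 0.75 rad and z of cap in the frame of seat below 0.012 m and horizontal distance between cap and seat below 0.006 m), for 0.1 s.
At the end, for the whole second after the job is handed in: The turntable is at 1.571 +- 0.035 rad with the plunger home (lift under 4 mm); the cap is held by the fingers (over 1 N) at rest (under 0.03 m/s), upright within 20 degrees, 40 to 180 mm above its seat and within 40 mm of the neck's axis sideways, and neither cap nor fingers touch jug or turntable (all of step 2 and z of cap in the frame of seat between 0.04 and 0.18 m and horizontal distance between cap and seat below 0.04 m and angle between cap's own z axis and vertical below 0.35 rad and linear speed of cap below 0.03 m/s and contact force between the fingers and cap above 1 N and contact force between cap and carousel_base below 0.1 N and contact force between the fingers and jug below 0.1 N); the arm keeps its last pose, push and grip.
It fails at once if the beer bottle is knocked over or pushed away (tilt over 0.4 rad or moved over 50 mm) (angle between beer_bottle's own z axis and vertical above 0.4 rad or distance of beer_bottle from where it was at the start of the episode above 0.05 m).
It fails at once if the drink can is knocked over or pushed away (tilt over 0.4 rad or moved over 50 mm) (angle between drink_can's own z axis and vertical above 0.4 rad or distance of drink_can from where it was at the start of the episode above 0.05 m).
It fails at once if the door stop is knocked over or pushed away (tilt over 0.4 rad or moved over 50 mm) (angle between door_stop's own z axis and vertical above 0.4 rad or distance of door_stop from where it was at the start of the episode above 0.05 m).
It fails at once if the sieve is knocked over or pushed away (tilt over 0.4 rad or moved over 50 mm) (angle between sieve's own z axis and vertical above 0.4 rad or distance of sieve from where it was at the start of the episode above 0.05 m).
It fails at once if the tin is knocked over or off the turntable (angle between tin's own z axis and vertical above 0.4 rad or height (world z) of tin below 0.035 m).
It also fails if it takes over 58 s, if anything falls off the work surface, if the arm or the gripper's body presses on something with over 40 N, if the wrist force passes 120 N, or if a joint passes its speed limit or range.

## Working session

There is one attempt and no reset: what is moved stays moved. The work goes in short steps, Python scripts to look and compute and a tool call to move; the robot and the scene stay as the last step left them, time stands still between calls to the robot, and variables do not carry over. Pictures are saved under pics/ and viewed, and the job is handed in when it is done.

Besides the shell and the picture viewer there is one more tool, called as a command line: name --argument value ..., lists and objects as JSON in quotes. play_rows: Moves the arm, as the interface text tells. Its arguments: {"type":"object","properties":{"rows":{"type":"array","items":{"type":"array"}},"newtons":{"type":"number"}},"required":["rows"]}

```bash
mkdir -p pics; ls
cat > h.py <<'E'
import numpy as np, cv2
from scipy.spatial.transform import Rotation as R
from workcell import get_obs, camera, job_done, spotter
def save(c,n,box=None,s=1):
    im=c["img"][:,:,::-1]
    if box: im=im[box[1]:box[3],box[0]:box[2]]
    if s!=1: im=cv2.resize(im,None,fx=s,fy=s,interpolation=cv2.INTER_CUBIC)
    cv2.imwrite("pics/"+n,im)
E
python3 - <<'E'
from h import *
print(get_obs())
for n in ("top","side"):
    c=camera(n); save(c,n+"0.png"); print(n,{k:(v.tolist() if hasattr(v,'tolist') else v) for k,v in c.items() if k!="img"})
    for t in ["carousel_base","carousel","knob","jug","cap","cap_bar","tin","beer_bottle","drink_can","door_stop","sieve"]:
        for d in spotter.spot_in(c,t): print(t,np.round(d["point"],3),round(d["confidence"],2))
E
```

```text
pics
{'time': 0.0, 'q': array([-7.60893521e+01,  5.01159297e+00,  1.00342016e+01,  9.51004347e+01,
        1.91587547e-03,  8.99987551e+01]), 'qd': array([-0.0292547 , -0.0705719 ,  0.02519377,  0.0036199 ,  0.01746171,
        0.10659735]), 'joint_efforts': array([ 8.30710778e-04, -5.20391464e+01,  4.64801073e+01,  1.63178961e-02,
       -1.18132832e-05,  2.79661538e-05]), 'ee_pos': array([ 0.13218017, -0.53365184,  0.24157608]), 'tcp_rot': array([-1.79998082e+02,  7.78260418e-02, -7.60881072e+01]), 'wrist_force': array([-0.19322851, -0.16813878, -0.40679896]), 'torque': array([-0.0009332 ,  0.04910887, -0.02079223]), 'opening': 0.08561114330216887}
top {'intrinsics': [[614.7495939924917, 0.0, 319.6943960510056], [0.0, 614.7495939924917, 247.55835446517892], [0.0, 0.0, 1.0]], 'k1': -0.08458302125189898, 'xyz': [0.23376014055027658, 0.0006476946263698491, 1.781283572362901], 'orientation': [-169.9564168045076, 0.11638388248183237, -89.21313135515305], 'shot': 1}
carousel_base [0.586 0.031 0.042] 0.67
carousel [0.581 0.034 0.046] 0.82
knob [0.453 0.035 0.106] 0.57
jug [0.61  0.073 0.1
[... 756 characters left out ...]
33774097722, 0.6318336175003956, 0.7381888819646224], 'orientation': [-122.1577630075246, 1.1943537535576005, -135.28691482382055], 'shot': 2}
carousel_base [0.567 0.097 0.04 ] 0.73
carousel_base [0.274 0.221 0.008] 0.56
carousel [0.576 0.086 0.041] 0.78
knob [0.445 0.041 0.091] 0.66
knob [ 0.515 -0.453  0.026] 0.15
jug [0.59  0.11  0.132] 0.65
cap [0.616 0.098 0.213] 0.87
cap [0.706 0.316 0.034] 0.6
cap [0.592 0.324 0.035] 0.58
cap_bar [0.711 0.324 0.032] 0.92
cap_bar [0.619 0.096 0.212] 0.89
cap_bar [0.593 0.327 0.031] 0.58
tin [ 0.626 -0.015  0.075] 0.81
beer_bottle [0.276 0.415 0.135] 0.66
door_stop [0.28  0.222 0.011] 0.58
sieve [ 0.518 -0.449  0.026] 0.75
sieve [0.276 0.415 0.134] 0.29
```

View pics/top0.png

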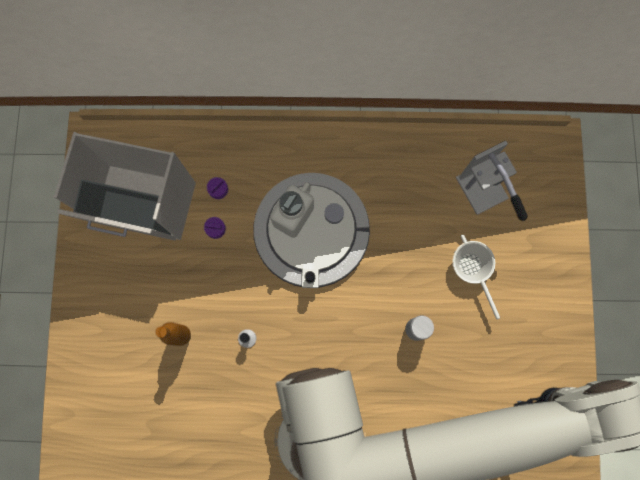

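View pics/side0.png

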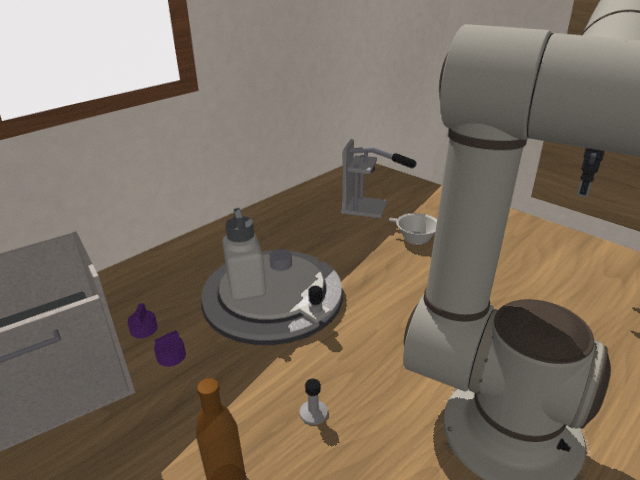

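Candidates for the knob: the turntable's black knob (310,277) and the door stop's black tip (247,338). I choose the first, because it sits on the tongue. Candidates for the cap: the grey cap on the jug (291,203) and the purple ones (217,188) and (215,228). I choose the grey one. The other slot is at about (363,229). Next I check these in a crop.

Run:
```python
from h import *
c=camera("top"); save(c,"t1.png",(245,165,385,300),5)
c=camera("side"); save(c,"s1.png",(190,195,360,345),4.5)
```

```text
(no output)
```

View pics/t1.png

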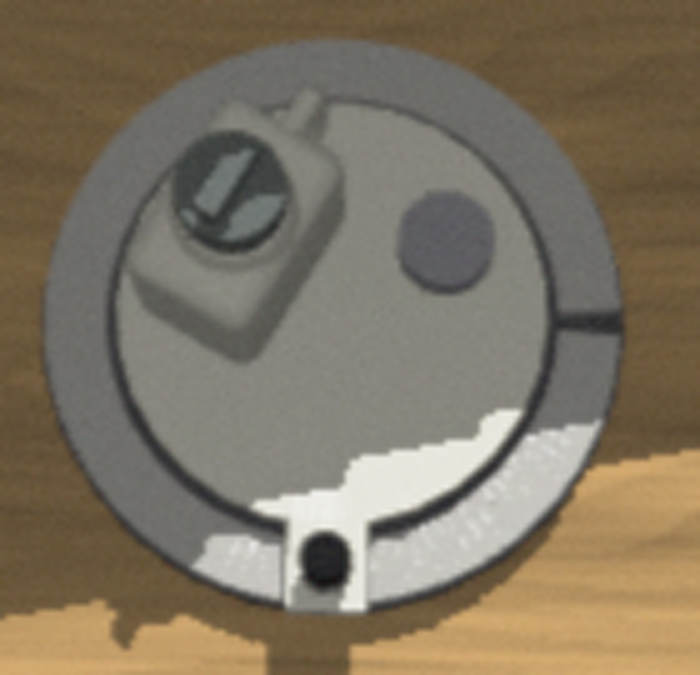

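View pics/s1.png

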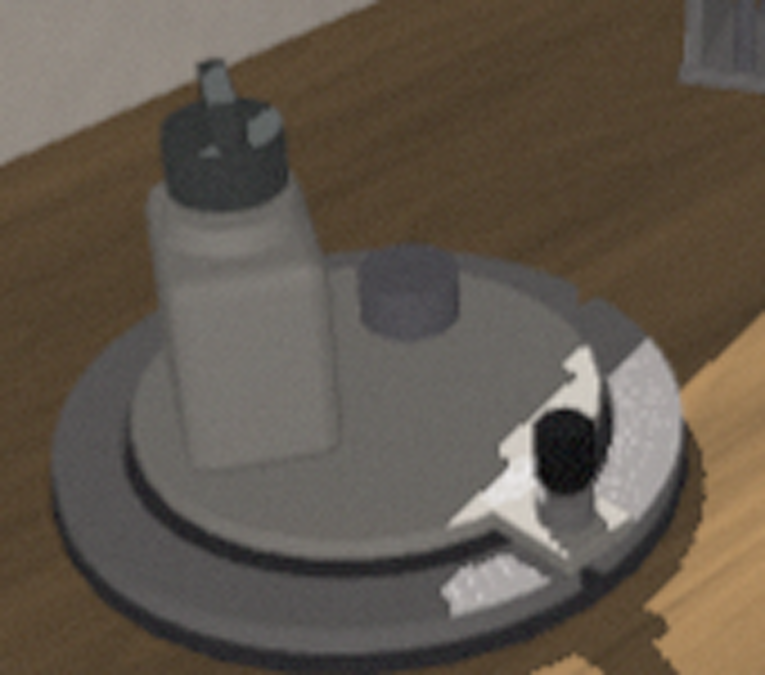

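```bash
cat >> h.py <<'E'
CAM={}
def proj(c,P):
    M=R.from_euler('xyz',c["orientation"],degrees=True).as_matrix()
    p=(np.atleast_2d(P)-c["xyz"])@M
    s=p[:,:2]/p[:,2:]; r2=(s**2).sum(1,keepdims=True); s=s*(1+c["k1"]*r2)
    K=np.array(c["intrinsics"]); return s*[K[0,0],K[1,1]]+K[:2,2]
def ray(c,uv):
    K=np.array(c["intrinsics"]); s=cv2.undistortPoints(np.array([[uv]],float),K,np.array([c["k1"],0,0,0,0.]))[0,0]
    # k1 model identical to OpenCV radial
    M=R.from_euler('xyz',c["orientation"],degrees=True).as_matrix()
    return M@np.array([s[0],s[1],1])
def atz(c,uv,z):
    d=ray(c,uv); o=np.array(c["xyz"]); return o+d*(z-o[2])/d[2]
E
python3 - <<'E'
from h import *
from scipy.optimize import least_squares
t=camera("top"); s=camera("side")
for n,c,uv,z in [("knob",t,(310,276.6),.09),("slot",t,(363,229.4),.028),("cap",t,(291.2,203.4),.217),("disc",t,(311.5,230),.028),("knob",s,(316,295.2),.086),("cap",s,(240,223.4),.217)]:
    print(n,np.round(atz(c,uv,z),4))
for u in [(245+43/5,230),(245+622/5,230),(311.5,165+40/5)]: print(np.round(atz(t,u,.028),4))
for u in [(245+112/5,230),(245+552/5,230),(311.5,165+97/5)]: print('w',np.round(atz(t,u,.045),4))
def f(x):
    cx,cy,a=x; P=lambda r,b,z:[cx+r*np.cos(a+b),cy+r*np.sin(a+b),z]
    C=[cx,cy,.028]
    return np.concatenate([proj(t,P(.15,0,.09))[0]-(310,276.6),proj(t,P(.15,np.pi/2,.028))[0]-(363,229.4),proj(t,P(.06,-2*np.pi/3,.217))[0]-(291.2,203.4),proj(t,C)[0]-(311.5,230),proj(s,P(.15,0,.086))[0]-(316,295.2),proj(s,P(.06,-2*np.pi/3,.217))[0]-(240,223.4)])
r=least_squares(f,[.585,.03,-3.1]); cx,cy,a=r.x; print(r.x,np.degrees(a),np.round(r.fun,1))
for n,rr,b in [("knob",.15,0),("slot",.15,90),("jug0",.06,-120),("jug1",.06,-30)]:
    b=a+np.radians(b); print(n,np.round([cx+rr*np.cos(b),cy+rr*np.sin(b)],4))
for d in spotter.trace(t,"knob")[:2]:
    ys,xs=np.nonzero(d["pixels"]); print("trace",d["confidence"],xs.mean(),ys.mean(),len(xs))
E
```

```text
knob [0.4511 0.0339 0.09  ]
slot [ 0.5996 -0.1169  0.028 ]
cap [0.6272 0.0839 0.217 ]
disc [0.5958 0.033  0.028 ]
knob [0.4474 0.0379 0.086 ]
cap [0.625  0.0891 0.217 ]
[0.5936 0.2018 0.028 ]
[ 0.5981 -0.1356  0.028 ]
[0.7683 0.0358 0.028 ]
w [0.5906 0.16   0.045 ]
w [ 0.594  -0.0938  0.045 ]
w [0.7284 0.0349 0.045 ]
[ 0.59842798  0.03408489 -3.14579696] -180.2408887517901 [-0.3  1.  -0.3  0.6 -0.8 -0.5 -0.3 -0.9  0.7 -0.9  0.2 -1.1]
knob [0.4484 0.0347]
slot [ 0.5978 -0.1159]
jug0 [0.6286 0.0859]
jug1 [0.5466 0.0643]
trace 0.74 475.4217391304348 265.4254658385093 1610
trace 0.58 309.4623655913978 276.2795698924731 93
```

play_rows --rows '[[0,[-3.4,-3.2,0],[0,0,0]],[0,[-3.4,-3.2,0],[0,0,0]],[0,[-3.4,-3.2,0],[0,0,0]],[0,[-3.4,-3.2,0],[0,0,0]],[0,[-3.4,-3.2,0],[0,0,0]],[0,[-3.4,-3.2,0],[0,0,0]],[0,[-3.4,-3.2,0],[0,0,0]],[0,[-3.4,-3.2,0],[0,0,0]],[0,[-3.4,-3.2,0],[0,0,0]],[0,[-3.4,-3.2,0],[0,0,0]],[0,[-3.4,-3.2,0],[0,0,0]],[0,[0,0,0],[0,0,0]]]'

```text
time: 2.65
ee_pos: [0.3916, -0.0699, 0.2413]
tcp_rot: [-179.7, -0.0, -76.3]
wrist_force: [-0.5, -0.3, 0.4]
opening: 0.0855
```

play_rows --rows '[[0,[-3,-2.7,0.5],[0,0,0]],[0,[-3,-2.7,0.5],[0,0,0]],[0,[-2.9,-2.7,0.5],[0,0,0]],[0,[0,0,2],[0,0,6.8]],[0,[0,0,2.0],[0,0,6.8]],[0,[0,0,0.5],[0,0,0]],[0,[0,0,0],[0,0,0]]]'

```text
time: 3.35
ee_pos: [0.4526, 0.0165, 0.1806]
tcp_rot: [-179.6, 0.9, -88.3]
wrist_force: [0.3, -0.5, 0.2]
opening: 0.0857
```

```bash
cat >> h.py <<'E'
def rel(p,yaw):
    o=get_obs(); M=R.from_euler('xyz',o["tcp_rot"],degrees=True); T=R.from_euler('xyz',[180,0,yaw],degrees=True)
    print("t",o["time"],"pos",np.round(o["ee_pos"],4),"rot",np.round(o["tcp_rot"],1),"q",np.round(o["q"],1),"F",np.round(o["wrist_force"],1),"T",np.round(o["torque"],2),"open",round(o["opening"],4))
    print(" shift cm",np.round(M.inv().apply(np.array(p)-o["ee_pos"])*100,2),"turn",np.round((M.inv()*T).as_rotvec(degrees=True),1))
E
python3 - <<'E'
from h import *
rel([.449,.036,.078],-90)
c=camera("top"); save(c,"t2.png",(245,165,385,300),5)
c=camera("side"); save(c,"s2.png",(220,195,390,345),4.5)
E
```

```text
t 3.35 pos [0.4526 0.0165 0.1806] rot [-179.6    0.9  -88.3] q [  1.5  -9.5 -10.8  88.3   0.9 179.9] F [ 0.3 -0.5  0.2] T [-0.08  0.05  0.  ] open 0.0857
 shift cm [-1.79  0.39 10.28] turn [-0.4  1.   1.7]
```

View pics/s2.png

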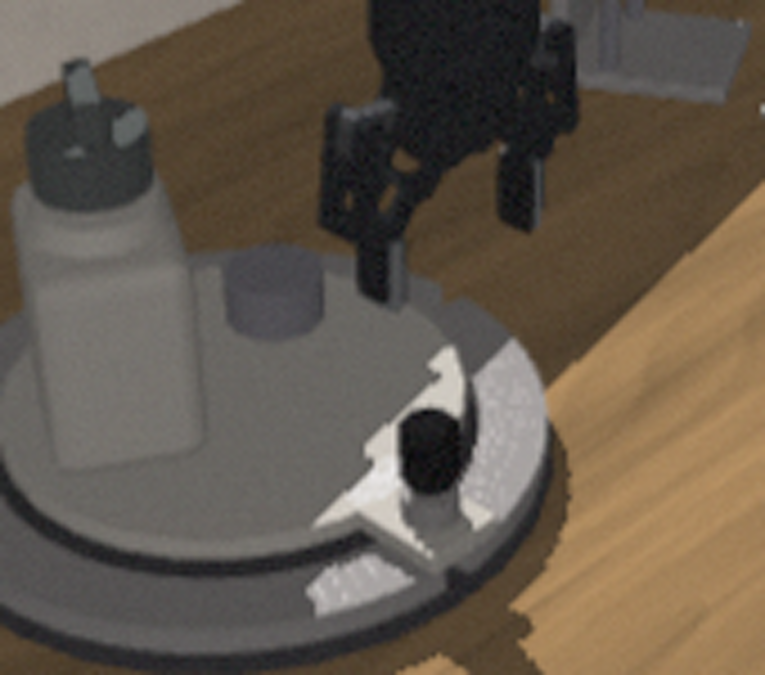

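View pics/t2.png

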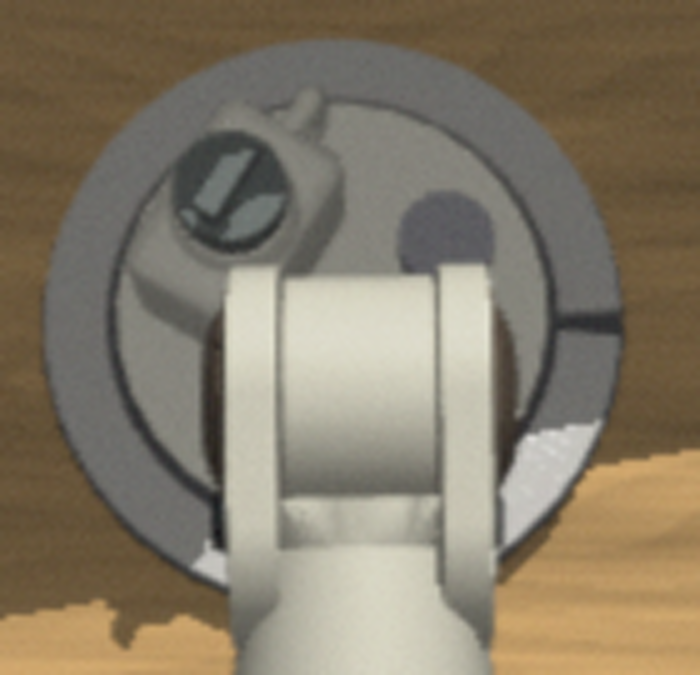

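play_rows --rows '[[0,[0,0,0],[0,0.5,-5]],[0,[0,0,0],[0,0.5,-5]],[0,[0,0,0],[0,0,0]]]'

```text
time: 3.75
ee_pos: [0.4537, 0.0167, 0.1845]
tcp_rot: [-179.2, -0.2, -78.0]
wrist_force: [0.1, 0.7, -0.3]
opening: 0.0852
```

Run:
```python
from h import *
rel([.449,.036,.078],-78)
```

```text
t 3.75 pos [0.4537 0.0167 0.1845] rot [-179.2   -0.2  -78. ] q [ 2.200e+00 -9.800e+00 -1.060e+01  8.840e+01 -1.000e-01  1.702e+02] F [ 0.1  0.7 -0.3] T [-0.01 -0.03  0.03] open 0.0852
 shift cm [-2.03  0.2  10.64] turn [-0.8 -0.2  0. ]
```

play_rows --rows '[[0,[-2.0,0.2,0],[-0.8,0,0]],[0,[0,0,2.0],[0,0,0]],[0,[0,0,2.0],[0,0,0]],[0,[0,0,0],[0,0,0]]]'

```text
time: 4.15
ee_pos: [0.4489, 0.0369, 0.1473]
tcp_rot: [-179.7, -0.3, -78.5]
wrist_force: [-0.1, 1.1, -0.4]
opening: 0.0852
```

Run:
```python
from h import *
rel([.449,.036,.078],-78)
c=camera("side"); save(c,"s3.png",(240,195,390,345),4)
```

```text
t 4.15 pos [0.4489 0.0369 0.1473] rot [-179.7   -0.3  -78.5] q [  4.8  -9.9 -14.8  84.8  -0.2 173.3] F [-0.1  1.1 -0.4] T [-0.05  0.06  0.04] open 0.0852
 shift cm [0.06 0.05 6.93] turn [-0.3 -0.3 -0.5]
```

View pics/s3.png

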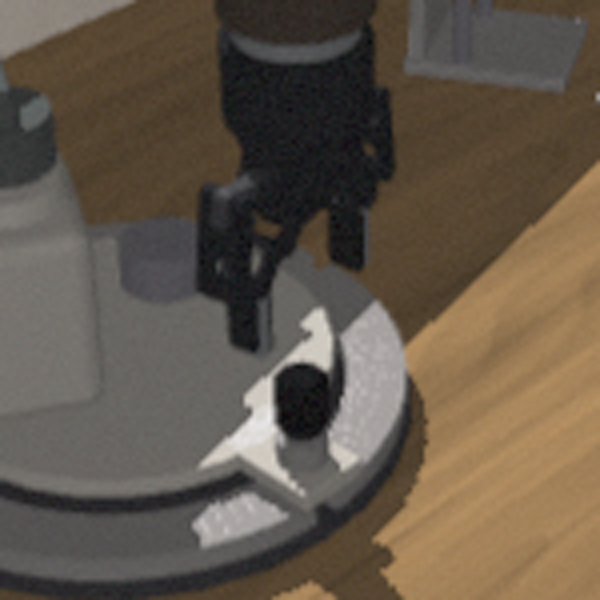

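play_rows --rows '[[0,[0,0,2.3],[0,0,0]],[0,[0,0,2.3],[0,0,0]],[0,[0,0,2.0],[0,0,0]],[0,[0,0,0.2],[0,0,0]],[0.3,[0,0,0],[0,0,0]],[0.5,[0,0,0],[0,0,0]],[0.8,[0,0,0],[0,0,0]],[1,[0,0,0],[0,0,0]],[1,[0,0,0],[0,0,0]]]' --newtons 50

```text
time: 5.1
ee_pos: [0.4553, 0.0364, 0.0912]
tcp_rot: [-178.8, -0.4, -78.9]
wrist_force: [-0.6, -1.1, -3.6]
opening: 0.0281
```

Run:
```python
from h import *
rel([.449,.036,.078],-78)
c=camera("side"); save(c,"s4.png",(240,195,390,345),4)
```

```text
t 5.1 pos [0.4553 0.0364 0.0912] rot [-178.8   -0.4  -78.9] q [  4.7  -9.4 -20.6  77.6  -0.2 173.6] F [-0.6 -1.1 -3.6] T [-0.02  0.24  0.01] open 0.0281
 shift cm [-0.09  0.65  1.31] turn [-1.2 -0.4 -0.9]
```

View pics/s4.png

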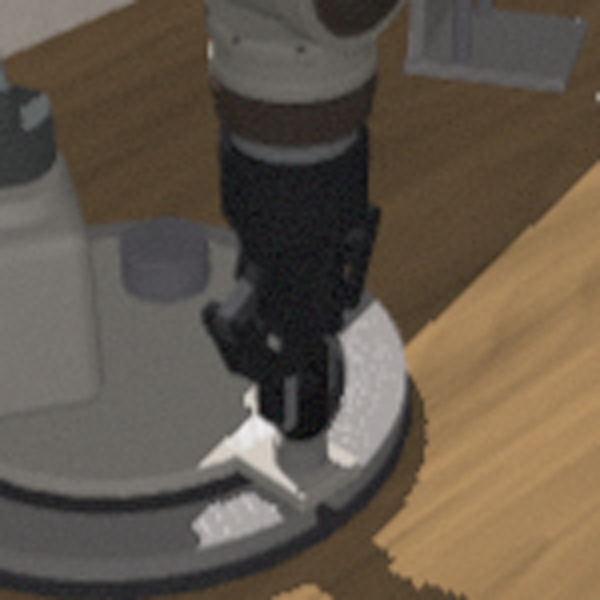

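play_rows --rows '[[0.3,[0,0,0],[0,0,0]],[0.3,[0,0,0],[0,0,0]],[0.3,[0,0.65,0],[-1,0,0]],[0.3,[0,0,0.7],[0,0,0]],[0.3,[0,0,0.6],[0,0,0]],[0.3,[0,0,0],[0,0,0]]]'

```text
time: 5.75
ee_pos: [0.4486, 0.0353, 0.0771]
tcp_rot: [-179.8, -0.3, -78.9]
wrist_force: [-0.1, 0.1, -0.2]
opening: 0.0598
```

Run:
```python
from h import *
rel([.449,.036,.078],-78)
```

```text
t 5.75 pos [0.4486 0.0353 0.0771] rot [-179.8   -0.3  -78.9] q [  4.7  -9.  -21.8  77.   -0.3 173.6] F [-0.1  0.1 -0.2] T [ 0.02 -0.   -0.01] open 0.0598
 shift cm [-0.06 -0.05 -0.09] turn [-0.2 -0.3 -0.9]
```

play_rows --rows '[[1,[0,0,0],[0,0,0]],[1,[0,0,0],[0,0,0]],[1,[0,0,0],[0,0,0]],[1,[0,0,0],[0,0,0]],[1,[0,0,0],[0,0,0]]]'

```text
time: 6.25
ee_pos: [0.4485, 0.035, 0.0769]
tcp_rot: [-179.8, -0.4, -78.9]
wrist_force: [-0.4, -1.0, -1.9]
opening: 0.0288
```

Run:
```python
from h import *
rel([.449,.036,.098],-78)
```

```text
t 6.25 pos [0.4485 0.035  0.0769] rot [-179.8   -0.4  -78.9] q [  4.7  -9.  -21.8  77.   -0.3 173.6] F [-0.4 -1.  -1.9] T [-0.02  0.03 -0.01] open 0.0288
 shift cm [-0.07 -0.08 -2.11] turn [-0.2 -0.4 -0.9]
```

play_rows --rows '[[1,[0,0,-0.8],[0,0,0]],[1,[0,0,-0.8],[0,0,0]],[1,[0,0,-0.5],[0,0,0]],[1,[0,0,0],[0,0,0]],[1,[0,0,0],[0,0,0]]]'

```text
time: 6.75
ee_pos: [0.4484, 0.0352, 0.0991]
tcp_rot: [-179.9, -0.3, -78.9]
wrist_force: [2.2, -0.5, -5.4]
opening: 0.0289
```

Run:
```python
from h import *
rel([.449,.036,.098],-78)
c=camera("side"); save(c,"s5.png",(240,195,390,345),4)
```

```text
t 6.75 pos [0.4484 0.0352 0.0991] rot [-179.9   -0.3  -78.9] q [  4.7  -9.4 -19.6  79.5  -0.3 173.6] F [ 2.2 -0.5 -5.4] T [-0.03 -0.35 -0.11] open 0.0289
 shift cm [-0.06 -0.07  0.11] turn [-0.1 -0.3 -0.9]
```

View pics/s5.png

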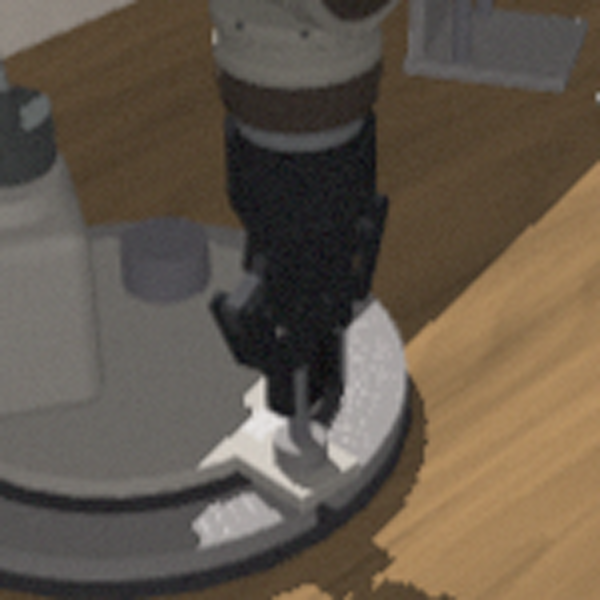

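play_rows --rows '[[1,[1.0,0.15,0],[0,0,-4]],[1,[1.55,0.22,0],[0,0,-6]],[1,[1.55,0.22,0],[0,0,-6]],[1,[1.55,0.22,0],[0,0,-6]],[1,[1.0,0.15,0],[0,0,-4]],[1,[0,0,0],[0,0,0]]]'

```text
time: 7.4
ee_pos: [0.4637, -0.0335, 0.0978]
tcp_rot: [179.8, -0.5, -52.2]
wrist_force: [3.6, -1.9, -4.9]
opening: 0.0289
```

```bash
cat >> h.py <<'E'
def arc(step,n,C=(.5984,.0341),base=180.24,off=11.3,r=.15,z=.099):
    o=get_obs(); d=o["ee_pos"][:2]-C; phi=(np.degrees(np.arctan2(d[1],d[0]))-(base-360))%360
    print("phi",round(phi,2),"r",round(np.hypot(*d),4))
    g=phi+step*n; a=np.radians(base+g)
    rel([C[0]+r*np.cos(a),C[1]+r*np.sin(a),z],-90+g+off)
E
python3 - <<'E'
from h import *
arc(0,0); arc(6,1)
E
```

```text
phi 26.4 r 0.1507
t 7.4 pos [ 0.4637 -0.0335  0.0978] rot [179.8  -0.5 -52.2] q [ -3.8  -7.2 -17.9  79.2  -0.5 138.4] F [ 3.6 -1.9 -4.9] T [ 0.06 -0.82 -0.48] open 0.0289
 shift cm [ 0.01 -0.06 -0.12] turn [ 0.2 -0.5  0.1]
phi 26.4 r 0.1507
t 7.4 pos [ 0.4637 -0.0335  0.0978] rot [179.8  -0.5 -52.2] q [ -3.8  -7.2 -17.9  79.2  -0.5 138.4] F [ 3.6 -1.9 -4.9] T [ 0.06 -0.82 -0.48] open 0.0289
 shift cm [ 1.57  0.16 -0.11] turn [ 0.2 -0.4 -5.9]
```

play_rows --rows '[[1,[1.0,0.12,-0.1],[0,0,-4]],[1,[1.55,0.2,-0.05],[0,0,-6]],[1,[1.55,0.2,0],[0,0,-6]],[1,[1.55,0.2,0],[0,0,-6]],[1,[1.55,0.2,0],[0,0,-6]],[1,[1.55,0.2,0],[0,0,-6]],[1,[1.55,0.2,0],[0,0,-6]],[1,[1.55,0.2,0],[0,0,-6]],[1,[1.55,0.2,0],[0,0,-6]],[1,[1.0,0.15,0],[0,0,-4]],[1,[0,0,0],[0,0,0]]]'

```text
time: 8.5
ee_pos: [0.5813, -0.12, 0.0949]
tcp_rot: [179.2, 0.4, 5.3]
wrist_force: [1.2, -0.1, -4.2]
opening: 0.0288
```

Run:
```python
from h import *
arc(0,0)
o=get_obs();d=90
import numpy as np
phi=(np.degrees(np.arctan2(o["ee_pos"][1]-.0341,o["ee_pos"][0]-.5984))+179.76)%360
arc(90-phi,1)
c=camera("side"); save(c,"s6.png",(190,195,390,345),4)
c=camera("top"); save(c,"t6.png",(245,165,385,300),5)
```

```text
phi 83.43 r 0.155
t 8.5 pos [ 0.5813 -0.12    0.0949] rot [179.2   0.4   5.3] q [-11.3  10.7   0.1  79.6  -0.9  73.5] F [ 1.2 -0.1 -4.2] T [ 0.47 -1.06 -0.17] open 0.0288
 shift cm [ 0.1  -0.49 -0.42] turn [0.8 0.4 0.5]
phi 83.43 r 0.155
t 8.5 pos [ 0.5813 -0.12    0.0949] rot [179.2   0.4   5.3] q [-11.3  10.7   0.1  79.6  -0.9  73.5] F [ 1.2 -0.1 -4.2] T [ 0.47 -1.06 -0.17] open 0.0288
 shift cm [ 1.8  -0.24 -0.43] turn [ 0.8  0.4 -6. ]
```

View pics/s6.png

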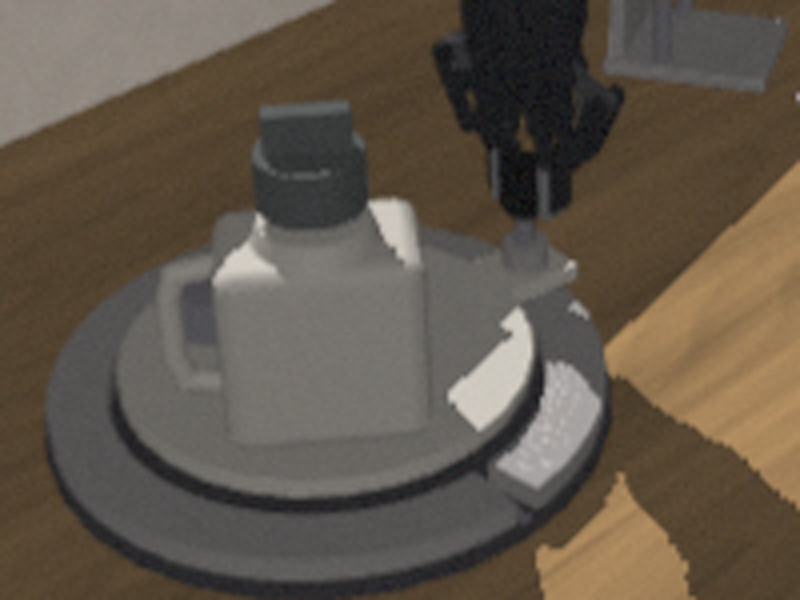

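View pics/t6.png

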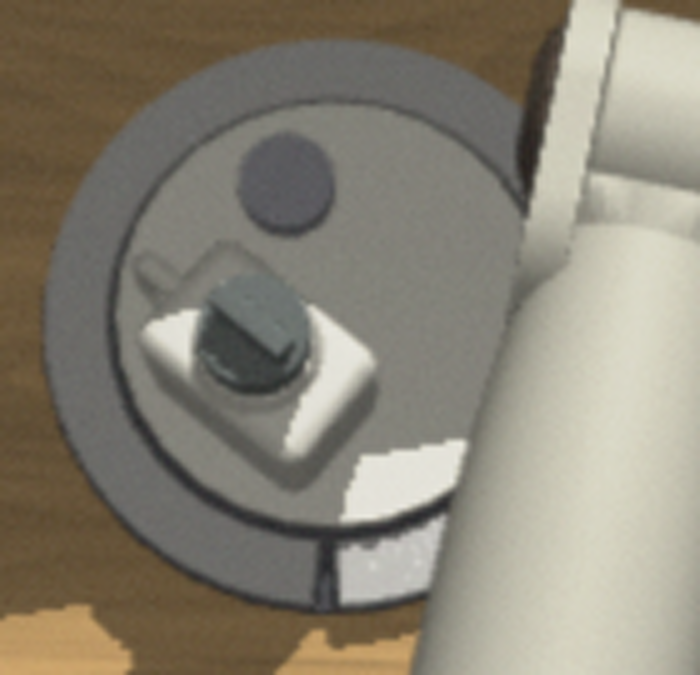

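play_rows --rows '[[1,[0.8,-0.1,-0.1],[0.4,0.2,-3]],[1,[0.7,-0.1,0],[0.4,0.2,-3]],[1,[0.2,0,0],[0,0,0]],[1,[0,0,0],[0,0,0]]]'

```text
time: 9.0
ee_pos: [0.5962, -0.1214, 0.0961]
tcp_rot: [179.4, 0.2, 10.8]
wrist_force: [2.1, 0.5, -4.9]
opening: 0.029
```

Run:
```python
from h import *
rel([.598,-.116,.077],11.3)
arc(0,0)
```

```text
t 9.0 pos [ 0.5962 -0.1214  0.0961] rot [179.4   0.2  10.8] q [-11.2  12.5   2.4  79.8  -0.6  68. ] F [ 2.1  0.5 -4.9] T [ 0.48 -0.88 -0.22] open 0.029
 shift cm [ 0.28 -0.52  1.9 ] turn [ 0.6  0.2 -0.5]
phi 88.95 r 0.1555
t 9.0 pos [ 0.5962 -0.1214  0.0961] rot [179.4   0.2  10.8] q [-11.2  12.5   2.4  79.8  -0.6  68. ] F [ 2.1  0.5 -4.9] T [ 0.48 -0.88 -0.22] open 0.029
 shift cm [ 0.11 -0.54 -0.3 ] turn [0.6 0.2 0.5]
```

play_rows --rows '[[1,[0.15,0,0],[0,0,0]],[1,[0,0,0.5],[0,0,0]],[1,[0,0,0.5],[0,0,0]],[1,[0,0,0.5],[0,0,0]],[1,[0,0,0.4],[0,0,0]],[1,[0,0,0],[0,0,0]]]'

```text
time: 9.6
ee_pos: [0.6012, -0.122, 0.0863]
tcp_rot: [178.9, -0.6, 10.8]
wrist_force: [6.5, -2.0, -7.6]
opening: 0.0289
```

Run:
```python
from h import *
rel([.598,-.116,.077],11.3)
arc(0,0)
c=camera("side"); save(c,"s7.png",(250,195,400,345),4)
```

```text
t 9.6 pos [ 0.6012 -0.122   0.0863] rot [178.9  -0.6  10.8] q [-11.1  12.4   1.2  77.8  -0.8  68.1] F [ 6.5 -2.  -7.6] T [-0.41 -0.19  0.15] open 0.0289
 shift cm [-0.21 -0.67  0.92] turn [ 1.1 -0.6 -0.5]
phi 90.8 r 0.1561
t 9.6 pos [ 0.6012 -0.122   0.0863] rot [178.9  -0.6  10.8] q [-11.1  12.4   1.2  77.8  -0.8  68.1] F [ 6.5 -2.  -7.6] T [-0.41 -0.19  0.15] open 0.0289
 shift cm [ 0.12 -0.58 -1.28] turn [ 1.1 -0.6 -1.3]
```

View pics/s7.png

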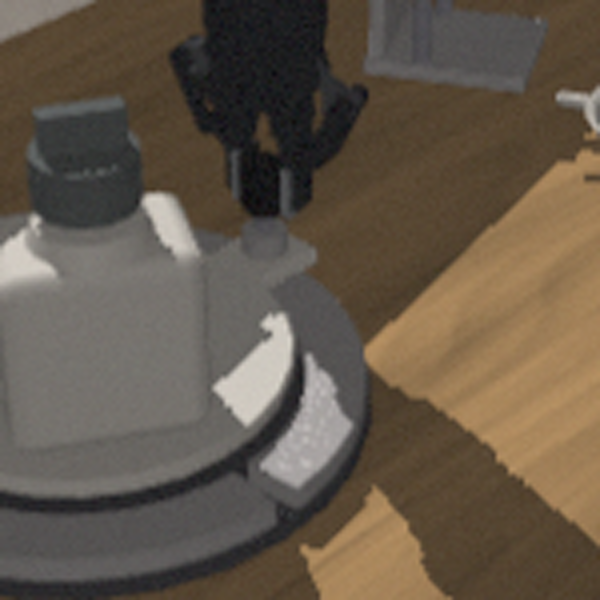

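play_rows --rows '[[0.5,[0,0,0],[0,0,0]],[0.3,[0,0,0],[0,0,0]],[0.2,[0,0,0],[0,0,0]],[0.2,[0,0,0],[0,0,0]]]'

```text
time: 10.05
ee_pos: [0.6006, -0.1206, 0.0871]
tcp_rot: [179.0, -0.6, 10.9]
wrist_force: [-0.9, 1.0, 0.4]
opening: 0.0686
```

Run:
```python
from h import *
arc(0,0)
c=camera("side"); save(c,"s8.png",(250,195,400,345),4)
```

```text
phi 90.58 r 0.1547
t 10.05 pos [ 0.6006 -0.1206  0.0871] rot [179.   -0.6  10.9] q [-11.   12.3   1.1  77.8  -0.7  68.1] F [-0.9  1.   0.4] T [-0.01  0.    0.02] open 0.0686
 shift cm [ 0.1  -0.44 -1.2 ] turn [ 1.  -0.6 -1. ]
```

View pics/s8.png

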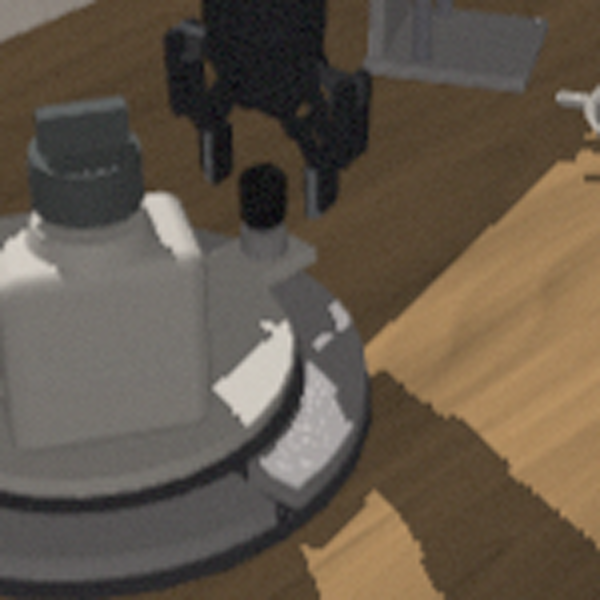

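play_rows --rows '[[0.1,[0,0,-1.5],[0,0,0]],[0,[0,0,-3],[0,0,0]],[0,[0,0,-4],[0,0,0]],[0,[0,0,-4],[0,0,0]],[0,[0,0,-4],[0,0,0]],[0,[0,0,-4],[0,0,0]],[0,[0,0,-4],[0,0,0]],[0,[0,0,0],[0,0,0]]]'

```text
time: 10.9
ee_pos: [0.5936, -0.1158, 0.3489]
tcp_rot: [178.9, -0.8, 10.9]
wrist_force: [0.8, -0.1, 0.1]
opening: 0.0856
```

Run:
```python
from h import *
c=camera("side"); save(c,"s9.png",(190,195,390,345),4)
d=camera("top"); save(d,"t9.png",(245,165,385,300),5)
for n,p in [("knob",[.598,-.116,.086]),("knobraised",[.598,-.116,.101]),("cap",[.5466,.0643,.217])]: print(n,proj(c,p),proj(d,p))
for k in (c,d):
  for t in ("knob","cap","cap_bar"):
    for x in spotter.trace(k,t)[:2]:
        ys,xs=np.nonzero(x["pixels"]); print(t,round(x["confidence"],2),xs.mean().round(1),ys.mean().round(1),len(xs),xs.min(),xs.max(),ys.min(),ys.max())
rel([.5466,.0643,.23],0)
```

```text
knob [[316.3075124  242.89664285]] [[364.05874613 225.76751053]]
knobraised [[316.19300893 237.79986401]] [[364.42852929 224.64473481]]
cap [[272.3942599  231.48629626]] [[298.0492543 233.6669948]]
knob 0.6 315.0 244.1 161 310 320 236 252
cap 0.87 142.0 322.5 735 128 157 303 338
cap 0.77 270.4 236.1 837 257 285 220 252
cap_bar 0.98 169.4 349.1 898 154 185 330 366
cap_bar 0.81 141.6 322.4 725 128 156 303 338
cap 0.91 297.9 233.3 468 286 310 221 245
cap 0.77 217.0 187.2 307 208 226 177 197
cap_bar 0.91 297.7 233.2 491 286 310 221 245
cap_bar 0.58 217.3 187.5 349 207 227 177 198
t 11.3 pos [ 0.593  -0.1157  0.3401] rot [179.2  -0.2  10.9] q [-10.7  16.5  34.6 107.6  -0.7  68.4] F [-0.6  0.1  0.3] T [ 0.07 -0.01 -0.01] open 0.0858
 shift cm [ -1.19 -18.71  10.74] turn [ 0.8 -0.2 10.9]
```

View pics/s9.png

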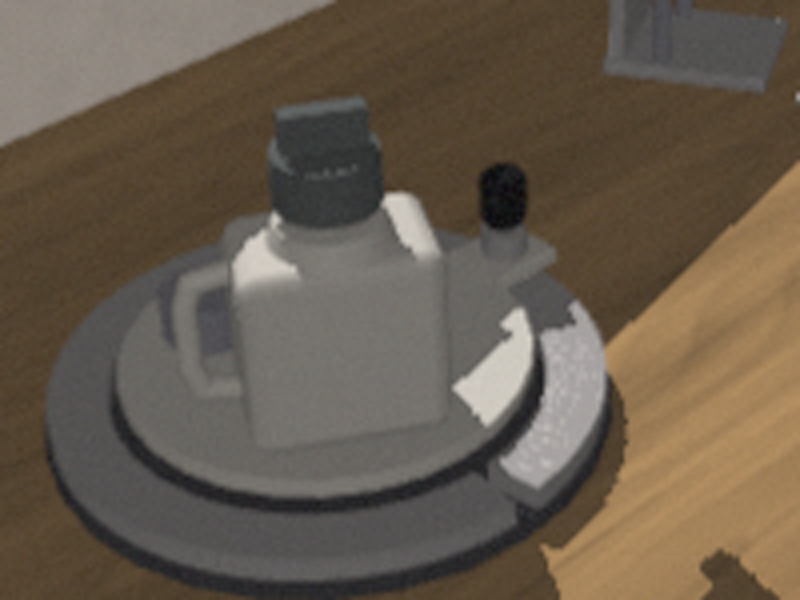

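View pics/t9.png

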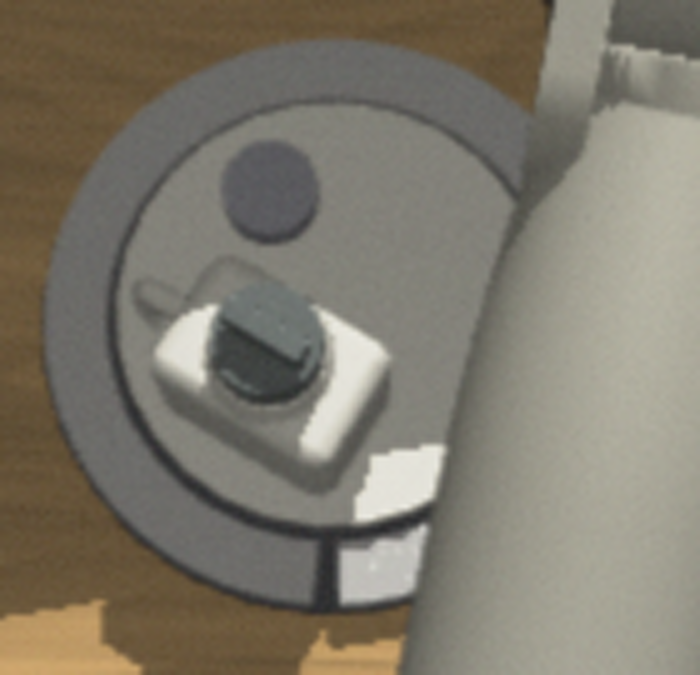

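play_rows --rows '[[0,[0,0,0],[0,0,8]],[0,[0,0,0],[0,0,8]],[0,[0,0,0],[0,0,8]],[0,[0,0,0],[0,0,8]],[0,[0,0,0],[0,0,8]],[0,[0,0,0],[0,0,0]]]'

```text
time: 11.9
ee_pos: [0.5917, -0.1155, 0.3357]
tcp_rot: [179.3, -0.2, -30.6]
wrist_force: [-0.4, 0.6, 0.1]
opening: 0.0854
```

Run:
```python
from h import *
rel([.5465,.065,.30],-29.8)
```

```text
t 11.9 pos [ 0.5917 -0.1155  0.3357] rot [179.3  -0.2 -30.6] q [-10.7  16.5  34.1 107.6  -0.7 109.9] F [-0.4  0.6  0.1] T [ 0.02  0.03 -0.04] open 0.0854
 shift cm [-13.1  -13.27   3.37] turn [ 0.7 -0.2 -0.8]
```

play_rows --rows '[[0,[-2.6,-2.65,0],[0,0,0]],[0,[-2.6,-2.65,0],[0,0,0]],[0,[-2.6,-2.65,0],[0,0,0]],[0,[-2.6,-2.65,0],[0,0,0]],[0,[-2.6,-2.65,1.5],[0,0,0]],[0,[0,0,1.5],[0,0,0]],[0,[0,0,0],[0,0,0]]]'

```text
time: 12.6
ee_pos: [0.5429, 0.0697, 0.2987]
tcp_rot: [179.2, 0.1, -28.9]
wrist_force: [-0.2, 0.4, -0.5]
opening: 0.0856
```

Run:
```python
from h import *
rel([.5465,.065,.28],-29.8)
c=camera("side"); save(c,"s10.png",(190,145,390,295),4)
```

```text
t 12.6 pos [0.5429 0.0697 0.2987] rot [ 1.792e+02  1.000e-01 -2.890e+01] q [  7.6   6.9  18.5 102.2  -0.6 126.5] F [-0.2  0.4 -0.5] T [-0.01 -0.01 -0.03] open 0.0856
 shift cm [0.54 0.21 1.88] turn [0.8 0.1 0.9]
```

View pics/s10.png

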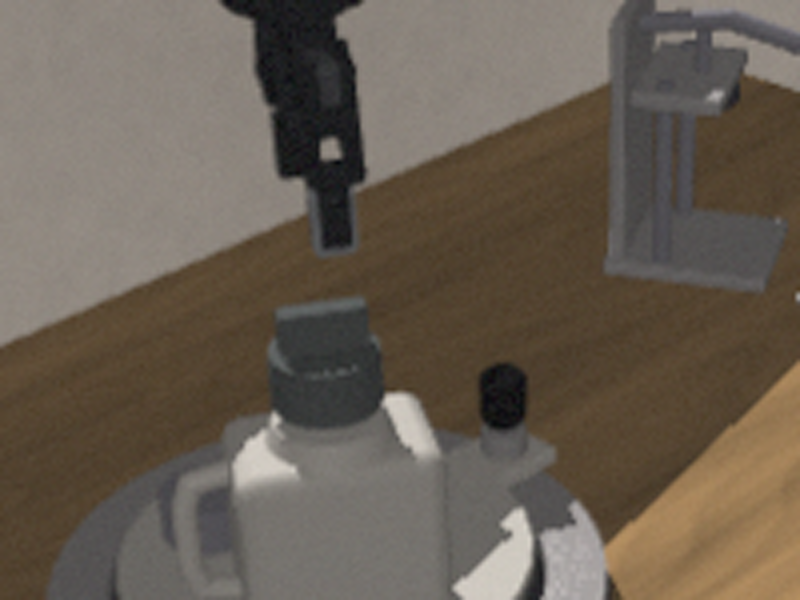

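Run:
```python
from h import *
c=camera("side")
f=lambda p:((proj(c,p)[0]-[190,145])*4).round(0)
print(f([.5429,.0697,.295]),f([.5429,.0697,.2877]), "bar top",f([.5465,.065,.2415]),f([.5465,.065,.217]),"tgt tip",f([.5465,.065,.295]))
print("knob",f([.598,-.116,.086]),"2mm tool y",f([.5465-.001*4.8,.065-.00875,.2415]))
```

```text
[316. 218.] [317. 231.] bar top [326. 306.] [329. 347.] tgt tip [318. 213.]
knob [505. 392.] 2mm tool y [344. 303.]
```

Run:
```python
from h import *
c=camera("side"); s=camera("top")
f=lambda p:((proj(c,p)[0]-[190,145])*4).round(0)
for k in (-.0427-.007,.0427+.007): print(f([.5429+k*.875,.0697-k*.48,.2877+.013]))
rel([.5465,.065,.28],-29.8)
```

```text
[337. 251.]
[295. 168.]
t 12.8 pos [0.544  0.0683 0.3013] rot [ 1.793e+02 -1.000e-01 -2.920e+01] q [  7.5   6.9  18.8 102.3  -0.6 126.7] F [-0.4  0.4  0.2] T [ 0.02 -0.    0.04] open 0.0853
 shift cm [0.38 0.14 2.13] turn [ 0.7 -0.1  0.6]
```

play_rows --rows '[[0,[0.4,0.15,1.5],[0.7,0,0.6]],[0,[0,0,1.5],[0,0,0]],[0,[0,0,1.5],[0,0,0]],[0,[0,0,1.3],[0,0,0]],[0,[0,0,0],[0,0,0]]]'

```text
time: 13.3
ee_pos: [0.5495, 0.0608, 0.2453]
tcp_rot: [-179.8, -0.3, -30.0]
wrist_force: [-0.1, -0.2, 0.0]
opening: 0.0855
```

Run:
```python
from h import *
rel([.5465,.065,.231],-29.8)
c=camera("side"); save(c,"s11.png",(190,145,390,295),4)
```

```text
t 13.3 pos [0.5495 0.0608 0.2453] rot [-179.8   -0.3  -30. ] q [  6.3   5.   10.5  95.   -0.  126.3] F [-0.1 -0.2  0. ] T [ 0.03  0.   -0.01] open 0.0855
 shift cm [-0.48 -0.21  1.43] turn [-0.2 -0.3 -0.2]
```

View pics/s11.png

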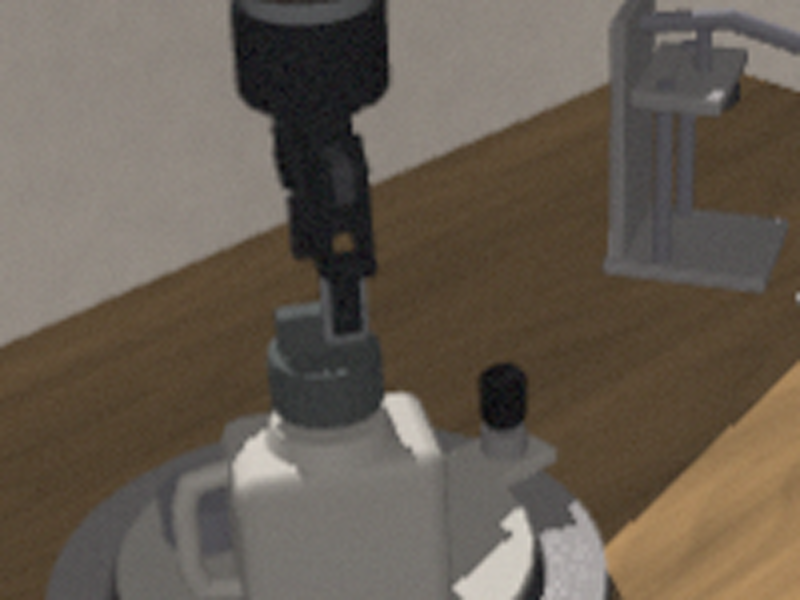

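play_rows --rows '[[0,[-0.45,-0.2,0],[0,0,0]],[0,[0,0,0.7],[0,0,0]],[0,[0,0,0.5],[0,0,0]],[0,[0,0,0],[0,0,0]]]'

```text
time: 13.75
ee_pos: [0.5478, 0.0645, 0.2365]
tcp_rot: [-179.6, -0.6, -30.0]
wrist_force: [0.9, -0.4, -1.8]
opening: 0.0854
```

Run:
```python
from h import *
rel([.5465,.065,.231],-29.8)
```

```text
t 13.75 pos [0.5478 0.0645 0.2365] rot [-179.6   -0.6  -30. ] q [  6.7   4.4   8.8  93.7  -0.  126.8] F [ 0.9 -0.4 -1.8] T [ 0.03 -0.02 -0.05] open 0.0854
 shift cm [-0.14  0.03  0.55] turn [-0.4 -0.6 -0.2]
```

play_rows --rows '[[0.3,[-0.1,0,0.4],[0,0,0]],[0.6,[0,0,0.1],[0,0,0]],[1,[0,0,0],[0,0,0]],[1,[0,0,0],[0,0,0]],[1,[0,0,0],[0,0,0]],[1,[0,0,0],[0,0,0]]]' --newtons 70

```text
time: 14.35
ee_pos: [0.5483, 0.0646, 0.2317]
tcp_rot: [-179.6, -0.8, -30.0]
wrist_force: [-1.4, 1.5, 1.8]
opening: 0.0124
```

Run:
```python
from h import *
rel([.5465,.065,.231],-29.8)
c=camera("side"); save(c,"s12.png",(190,145,390,295),4)
```

```text
t 14.35 pos [0.5483 0.0646 0.2317] rot [-179.6   -0.8  -30. ] q [ 6.800e+00  4.200e+00  8.000e+00  9.300e+01 -1.000e-01  1.268e+02] F [-1.4  1.5  1.8] T [0.13 0.46 0.09] open 0.0124
 shift cm [-0.18  0.05  0.06] turn [-0.4 -0.8 -0.2]
```

View pics/s12.png

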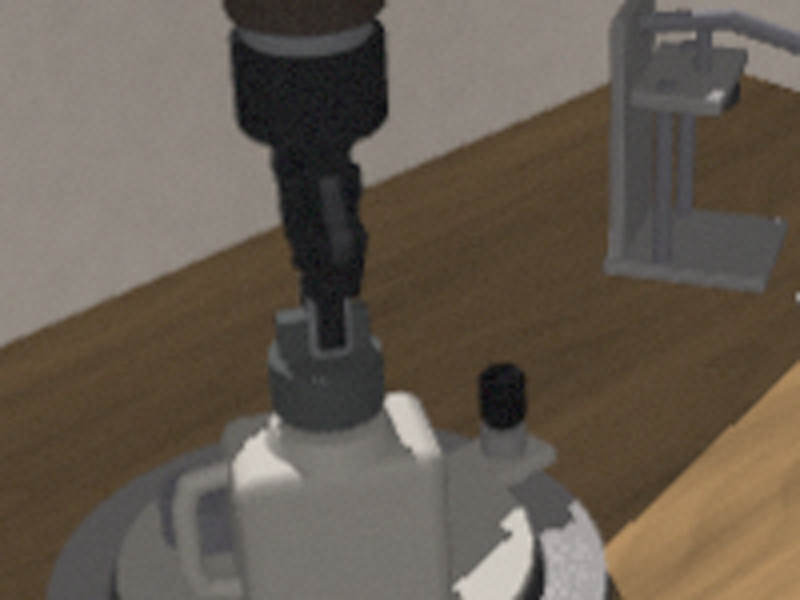

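play_rows --rows '[[1,[0,0,0.3],[0,0,0]],[1,[0,0,0.3],[0,0,0]],[1,[0,0,0.1],[0,0,0]]]'

```text
time: 14.7
ee_pos: [0.5484, 0.0647, 0.2282]
tcp_rot: [-179.4, -1.0, -30.0]
wrist_force: [-2.0, -0.4, 8.0]
opening: 0.0125
```

Run:
```python
from h import *
rel([.5465,.065,.225],-29.8)
c=camera("side"); save(c,"s13.png",(190,145,390,295),4)
```

```text
t 14.7 pos [0.5484 0.0647 0.2282] rot [-179.4   -1.   -30. ] q [ 6.800e+00  3.900e+00  7.300e+00  9.230e+01 -1.000e-01  1.268e+02] F [-2.  -0.4  8. ] T [-0.16  0.45 -0.  ] open 0.0125
 shift cm [-0.18  0.07  0.31] turn [-0.6 -1.  -0.2]
```

View pics/s13.png

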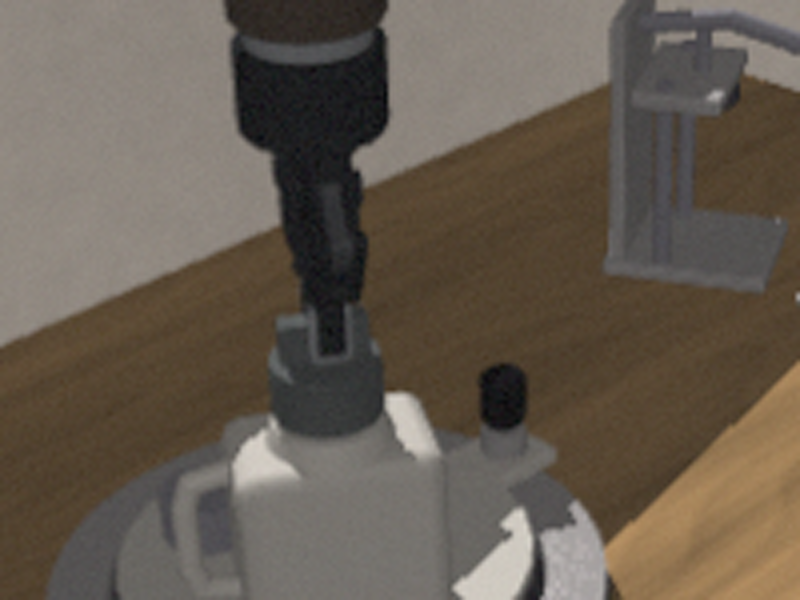

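play_rows --rows '[[1,[0,0,0.5],[0.4,0.5,0]],[1,[0,0,0.4],[0,0,0]],[1,[0,0,0.3],[0,0,0]]]'

```text
time: 15.05
ee_pos: [0.5484, 0.0648, 0.2245]
tcp_rot: [-178.7, -1.9, -30.0]
wrist_force: [-6.9, -0.8, 18.9]
opening: 0.0124
```

Run:
```python
from h import *
rel([.5465,.065,.225],-29.8)
```

```text
t 15.05 pos [0.5484 0.0648 0.2245] rot [-178.7   -1.9  -30. ] q [ 6.800e+00  2.600e+00  5.600e+00  9.060e+01 -1.000e-01  1.268e+02] F [-6.9 -0.8 18.9] T [-0.15  1.93  0.1 ] open 0.0124
 shift cm [-0.17  0.07 -0.06] turn [-1.3 -1.9 -0.2]
```

play_rows --rows '[[1,[-0.1,0,0.15],[-1.2,-1.8,0]],[1,[0,0,0.2],[0,0,-6]],[1,[0,0,0.2],[0,0,-7]]]'

```text
time: 15.35
ee_pos: [0.5498, 0.0651, 0.2256]
tcp_rot: [-179.7, -0.8, -16.8]
wrist_force: [-3.0, 0.4, 10.6]
opening: 0.0125
```

Run:
```python
from h import *
rel([.5465,.065,.225],-16)
c=camera("side"); save(c,"s14.png",(190,145,390,295),4)
```

```text
t 15.35 pos [0.5498 0.0651 0.2256] rot [-179.7   -0.8  -16.8] q [  6.8   4.3   7.5  92.4  -0.  113.5] F [-3.   0.4 10.6] T [ 0.01  0.5  -0.  ] open 0.0125
 shift cm [-0.32  0.1   0.06] turn [-0.3 -0.8 -0.8]
```

View pics/s14.png

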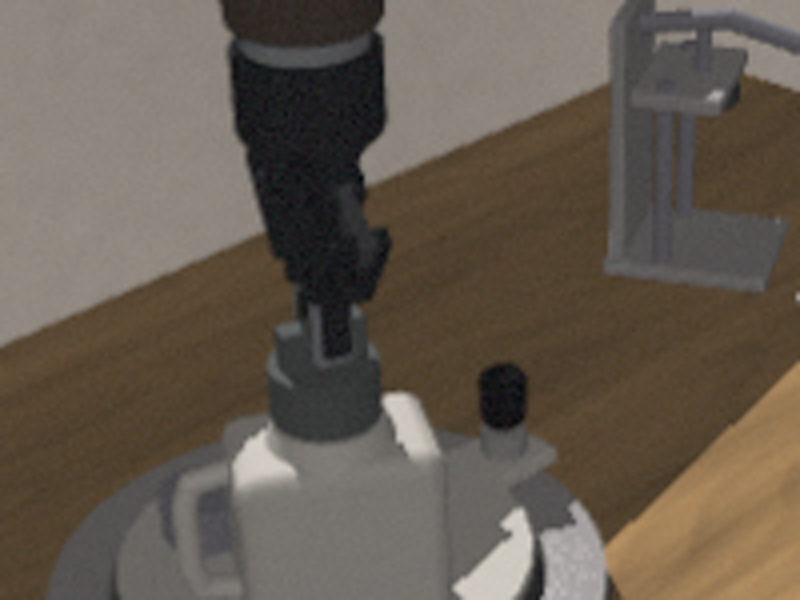

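play_rows --rows '[[1,[0,0,0.2],[0,-0.4,-7]],[1,[0,0,0.2],[0,0,-7]],[1,[0,0,0.2],[0,0,-7]],[1,[0,0,0.2],[0,0,-7]]]'

```text
time: 15.8
ee_pos: [0.5502, 0.0645, 0.2247]
tcp_rot: [179.9, -0.9, 12.7]
wrist_force: [-2.7, -0.7, 11.0]
opening: 0.0121
```

Run:
```python
from h import *
rel([.5465,.065,.225],24)
```

```text
t 15.8 pos [0.5502 0.0645 0.2247] rot [179.9  -0.9  12.7] q [ 6.7  4.2  7.3 92.1  0.  84. ] F [-2.7 -0.7 11. ] T [-0.33  0.56 -0.1 ] open 0.0121
 shift cm [-0.34 -0.13 -0.04] turn [  0.1  -0.9 -11.3]
```

play_rows --rows '[[1,[0,0,0.2],[0,-0.4,-6]],[1,[0,0,0.2],[0,0,-6]],[1,[0,0,0.1],[0,0,-1]]]'

```text
time: 16.1
ee_pos: [0.5507, 0.0644, 0.225]
tcp_rot: [179.6, -0.9, 26.4]
wrist_force: [-2.5, 0.2, 9.6]
opening: 0.0127
```

Run:
```python
from h import *
rel([.5465,.065,.225],24)
c=camera("side"); save(c,"s15.png",(190,145,390,295),4)
```

```text
t 16.1 pos [0.5507 0.0644 0.225 ] rot [179.6  -0.9  26.4] q [ 6.7  4.3  7.4 92.2 -0.  70.3] F [-2.5  0.2  9.6] T [-0.15  0.59 -0.01] open 0.0127
 shift cm [-0.35 -0.24 -0.  ] turn [ 0.3 -0.9  2.4]
```

View pics/s15.png

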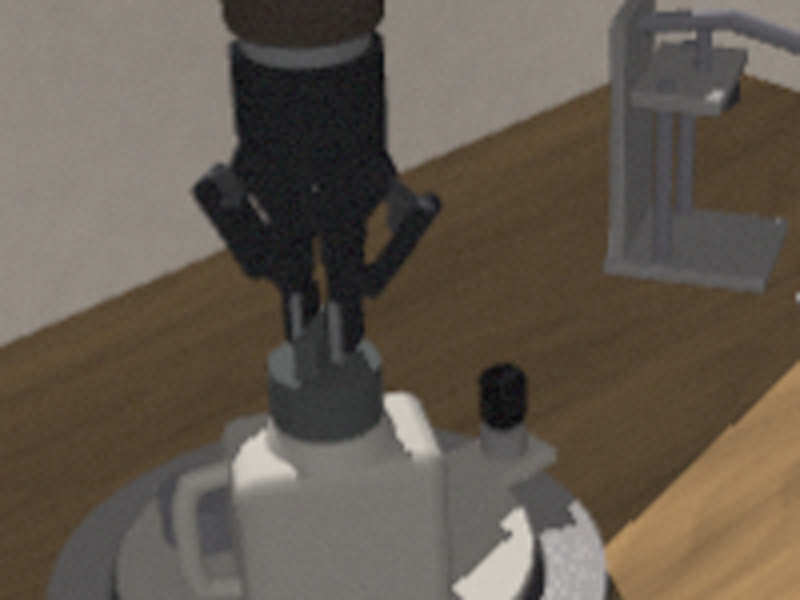

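play_rows --rows '[[1,[0,0,0],[0,0,0]],[1,[0,0,-0.2],[0,0,0]],[1,[0,0,-0.4],[0,0,0]],[1,[0,0,-0.5],[0,0,0]],[1,[0,0,-0.5],[0,0,0]]]'

```text
time: 16.65
ee_pos: [0.55, 0.0644, 0.2456]
tcp_rot: [179.6, -1.2, 26.4]
wrist_force: [-0.4, -0.7, -0.1]
opening: 0.0128
```

Run:
```python
from h import *
rel([.5465,.065,.225],24)
c=camera("side"); save(c,"s16.png",(190,145,390,295),4)
```

```text
t 16.65 pos [0.55   0.0644 0.2456] rot [179.6  -1.2  26.4] q [ 6.7  4.3  9.7 94.2 -0.  70.3] F [-0.4 -0.7 -0.1] T [0.01 0.03 0.04] open 0.0128
 shift cm [-0.32 -0.23  2.05] turn [ 0.4 -1.2  2.4]
```

View pics/s16.png

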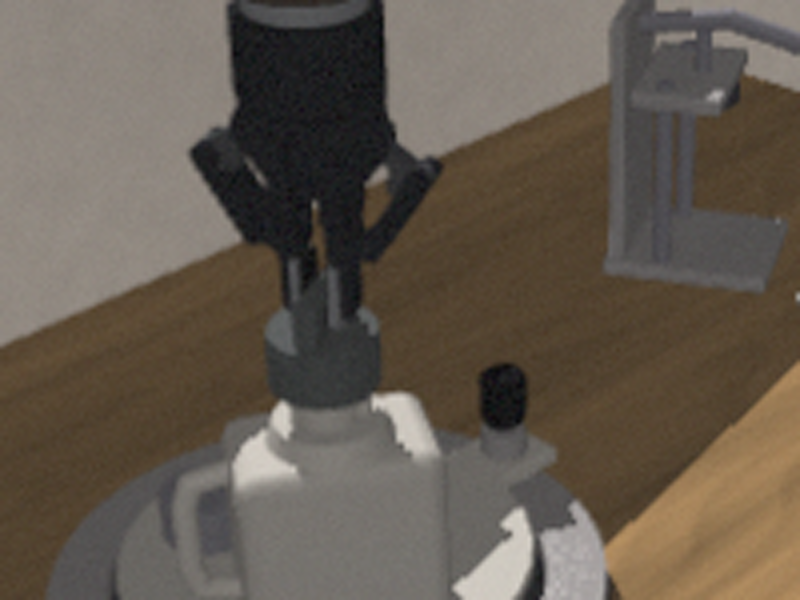

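play_rows --rows '[[1,[0,0,-1],[0,0,0]],[1,[0,0,-1.5],[0,0,0]],[1,[0,0,-1.5],[0,0,0]],[1,[0,0,-1.5],[0,0,0]],[1,[0,0,-1.5],[0,0,0]],[1,[0,0,-1.0],[0,0,0]],[1,[0,0,0],[0,0,0]],[1,[0,0,0],[0,0,0]]]'

```text
time: 17.5
ee_pos: [0.5475, 0.0648, 0.3308]
tcp_rot: [179.7, -1.1, 26.4]
wrist_force: [0.4, -0.9, -1.0]
opening: 0.0125
```

Run:
```python
from h import *
c=camera("side"); save(c,"s17.png",(190,95,390,295),3)
d=camera("top"); save(d,"t17.png",(245,165,385,300),5)
rel([.5465,.065,.33],24)
print(get_obs()["qd"].round(2))
for x in spotter.trace(c,"knob")[:2]:
    ys,xs=np.nonzero(x["pixels"]); print(round(x["confidence"],2),xs.mean().round(1),ys.mean().round(1))
for x in spotter.spot_in(c,"cap")[:3]: print(np.round(x["point"],3),x["confidence"])
```

```text
t 17.6 pos [0.5474 0.0648 0.3305] rot [179.7  -1.   26.4] q [6.700e+00 7.200e+00 2.250e+01 1.042e+02 1.000e-01 7.030e+01] F [ 0.6 -1.5 -0.8] T [0.03 0.   0.02] open 0.0126
 shift cm [-0.07 -0.06  0.05] turn [ 0.3 -1.   2.4]
[ 0.01 -0.07 -0.43 -0.21  0.02 -0.02]
0.74 445.7 270.1
0.51 314.9 244.6
[0.593 0.327 0.034] 0.83
[0.53  0.082 0.308] 0.73
[0.705 0.319 0.034] 0.71
```

View pics/s17.png

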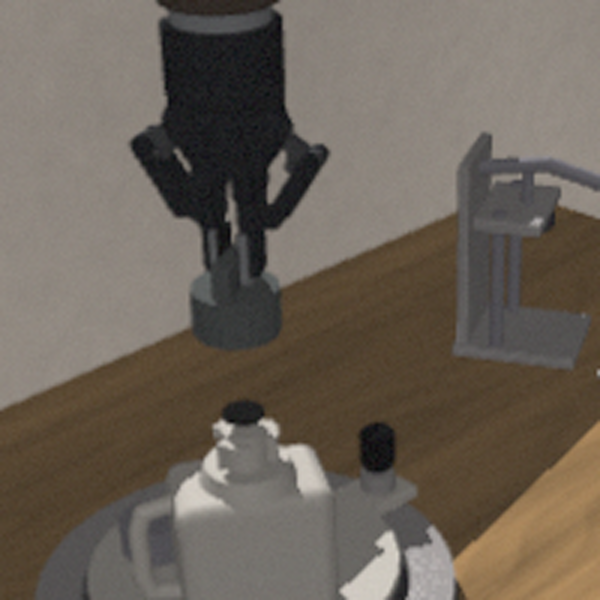

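View pics/t17.png

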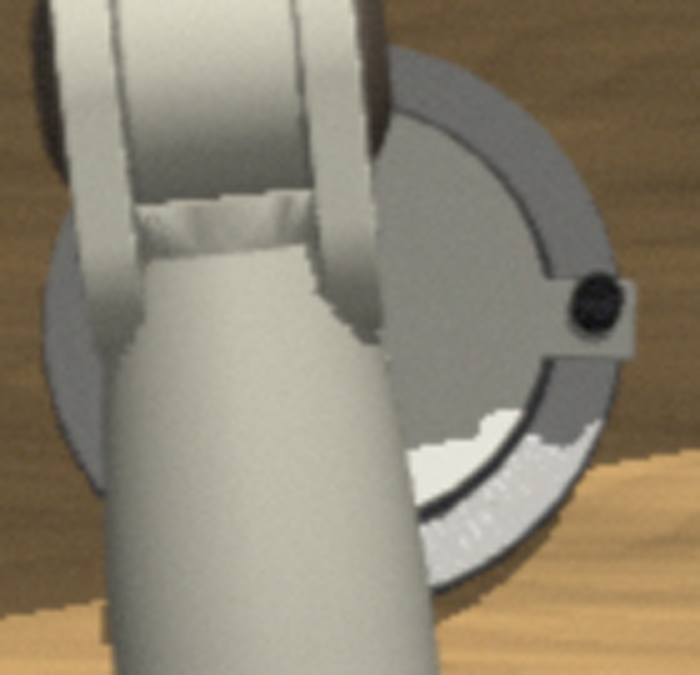

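The side view shows the cap upright in the gripper at (236,310), well above the open jug mouth at (243,412). The knob sits down on its collar. The top view shows the knob at (598,300), over the second slot.

```bash
python3 -c "
from h import *
print(job_done()); rel([.5465,.065,.33],26)"
```

```text
the job is handed in; nothing more can be done
None
the job is handed in; nothing more can be done
```

I lifted the plunger, turned the turntable about 90° counter-clockwise and let the plunger drop into the second slot. I then pressed the cap about 6–7 mm, twisted it about 56° counter-clockwise while holding it down, and lifted it off. The job was handed in at about 17.6 s; no verdict was reported.

**Last checks**
- **Cap:** it was held upright in the gripper, tilted about 1°, about 100 mm above its seat and roughly 1 mm from the estimated neck axis. Joint speeds were under 0.5°/s, and the grip was set to 70 N.
- **Plunger and turntable:** the knob showed within about 2 px of its predicted fully-home position in both cameras. The side view would have shown it about 5 px higher if the pin were still riding on the track.

**Things that disagreed or were not checked**
- **Knob radius:** near the second slot the knob read about 155 mm from my estimated axis instead of 150 mm. The pin also dragged the tool slightly in x before I released it, but the later pictures showed it seated.
- **Press force:** the downward force briefly reached about 19 N while the tool was tilted 1–2°, then settled near 10–11 N for the twist.
- **Bystanders:** I did not check the bottle, can, door stop or sieve again in the last pictures, and the tin was hidden in the last top view. I felt no unexpected contact with any of them.

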